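# Lock the index slide through the slotted cover

## Robot

A 6-joint arm with a two-finger parallel gripper is mounted at the origin on the work surface. World frame = base frame: x ahead of the robot, y to its left, z up, the work surface at z = 0. Lengths are in m, angles in degrees, forces in N, time in s.
With the tool pointing down it reaches from about 0.4 to 0.925 m from the base axis. Payload 12.5 kg.
Tool frame: the origin (TCP) lies at the very end of the fingers, on their centre line; the grasp point (between the pads) lies r.grasp_offset behind it (r.grasp_offset is the distance from the TCP to the grasp point, in m); z points along the fingers, y is the line along which they close (so a half turn about z gives the same grasp; the last joint's range is limited). The gripper opens to 95 mm and grips with 3 to 60 N. Pads are 20 mm wide; open, the fingers measure 119 mm over their backs; the gripper's body (75 mm by 180 mm) begins 59 mm behind the grasp point.
Start: joints at [61.559, 28.126, 89.318, -0, 62.55, -6.05], TCP at [0.238, 0.578, 0.215] pointing down, gripper open.
Joint ranges: [-177.58, 177.58], [-47.91, 125.51], [2.72, 160], [-65.01, 245.01], [3.68, 167.84], [-153.87, 153.87]. Speed limits (degrees/s): [127.2, 127.2, 159.86, 180, 180, 180].

## Interface

Orientations are given as [roll, pitch, yaw] about the fixed x, y, z axes, in that order (R = Rz(yaw) Ry(pitch) Rx(roll)).
In Python, from bench import r gives the robot as it stands.
- The arm moves only by the tool servo_tool, never from a script. Its argument "steps" is a list of rows, each a list of 3 entries, a list of its own where there are three numbers: the shift along the tool's x, y, z in cm, then the turn, a rotation vector about the tool's x, y, z in degrees, then the closure, from 0 (fully open) to 1 (shut). In form: [[[dx, dy, dz], [wx, wy, wz], gripper], ...]. A call has 1 to 5 rows; each row shifts and turns the commanded pose from where the row before left it, along the tool's axes as they then stand; what a row does not reach is not made up. A row lasts 1/8 s, in which the tool goes at most 62.5 mm and 10.7 degrees, less where a joint would pass 70% of its speed; a pose out of reach is approached as far as the arm can. A call is refused whole if a number of a shift passes 6.25 or a number of a turn 10.7, either way. A call with a gripper value outside its range is refused whole. The fingers move at their own pace and stop on an object; the grip force is fixed at half the most. Time passes only in rows, so rows that do not move let the fingers close. It gives the time, the measured TCP pose, the force, the opening and the grip force at its end, in the units of the state.
- r.observe(): the state, without advancing time (a new reading comes with each control period).
- r.get_image(name): name is "side" or "top"; returns (picture, depth): 480x640x3 uint8, blue, green, red; 480x640 float32, m along the optical axis (not along the pixel's ray), 0 where there is no reading.
- r.camera_model(name): a dict with "fx", "fy", "cx", "cy" (pixels), "T" (4x4, takes a point from camera to world coordinates). Camera axes: x right, y down, z forward; pixel columns grow to the right and rows downward; lengths in m; the calibration is good to about 2 mm. A picture is of the moment at which its call begins. camera_model takes no time and is no camera call.
- r.hand_in(): hands the job in; it is judged then, once.
The state is a dict: "time_s": time; "joint_pos": joint angles; "dq": joint speeds; "effort": joint torques, N m; "tcp_pos": TCP position; "tool_rot": TCP orientation; "wrist_force": force on the tool from outside, world axes, zero at the start; "torque": the same for the moment, N m; "gripper_width": finger opening in m; "grasp_force": force on a finger pad.
Only numpy, scipy, OpenCV 4.12 (cv2) and the standard library are available. Lean on these libraries where they do the work, as an engineer would, in place of code of your own. Each camera call takes 0.05 s, during which the arm holds its last target. There are 200 camera calls.

## Task

Take the lock pin (the one with the square grip) out of its blue stand and lock the index fixture with it: put its foot into the slot of the aluminium cover, feel for the hidden socket by sliding the pin along the slot on the slide beneath, pressing only lightly (around 10 N), until it drops in. Then ease it gently fully home, collar down on the cover, and let go; leave the other things alone.

Things in the scene. Friction and masses are not known exactly. Their poses are not given: they have to be found in the camera images.
- lock_pin: Lock pin, 79 mm tall, about 110 g, upright in either hole of the stand. From below: steel shank 12 mm dia., 34 mm long (lowest 3 mm taper to 8 mm), steel collar 28 mm dia., 5 mm thick, black square grip 20 x 20 mm, 40 mm tall, flat sides facing body x and y. Origin at the centre of the foot, z up to the grip: collar underside at z = 34 mm, mid-grip at z = 59 mm.
- pin_foot (a point): Centre of the lock pin's flat foot (lower end of the shank), same axes as the pin. Standing on the slide the pin's collar is 18 mm above the cover; in the socket it sinks until the collar lies on the cover, foot 34 mm below the cover's top.
- pin_stand: Pin stand, fixed: blue plastic block 50 (x) x 130 (y) mm, top 48 mm above the table, on a black foot plate 90 x 150 mm. Two holes 15 mm dia., 37 mm deep, 36 mm either side of its centre along y; each pin hangs with its collar on the block's top. Origin at the centre of its underside, z up.
- fixture: Index fixture, fixed: closed grey housing 120 (x) x 264 (y) mm with a flat aluminium cover, top 46 mm above the table; four clamp feet stand out 28 mm from the long sides. Under the cover lies a flat, black steel slide, braked, with one round socket 14 mm dia., 23 mm deep; only the cover's slot gives access to it. All rigid. Origin at the centre of its underside, z up.
- slot_mid (a point): Middle of the slot at the cover's top face; x across, y along it, z up. The slot is 16 mm wide, 100 mm long, through the 10 mm cover; the slide's flat top is 16 mm below the cover's top. The hidden socket lies on the slot's centre line, anywhere from 36 mm on one side of this point to 36 mm on the other: its place is not measured.
- gauge_pin: The other pin in the stand: round ball knob 26 mm in diameter, its centre 51 mm above the foot, shank 12 x 22 mm. Leave it alone. Origin at the foot's centre.
- cradle: Loose blue block with a groove, 50 x 50 x 40 mm. Leave alone. Origin under its centre.
- bushing: Loose steel bushing, 32 mm in diameter, 22 mm tall. Leave alone. Origin under its centre.
- wrench: Steel wrench lying on the table in front of the robot. Leave alone. Origin under its middle.
- screwdriver: Screwdriver with a red handle lying on the table. Leave alone. Origin under its middle.
- jar: Closed jar, 52 mm in diameter, 60 mm tall. Leave alone. Origin under its centre.
- bolt: Bolt standing on its head, 18 mm in diameter, 45 mm tall. Leave alone. Origin under its centre.

How it is judged:
By the outcome, as a careful person would: the job done as asked, in the order asked, and still so for the second after the job is handed in, with the robot touching nothing.
It also fails if it takes over 54 s, if anything falls off the work surface, if the arm or the gripper's body presses on something with over 40 N, if the wrist force passes 120 N, or if a joint passes its speed limit or range.

## Working session

There is one attempt and no reset: what is moved stays moved. The work goes in short steps, Python scripts to look and compute and a tool call to move; the robot and the scene stay as the last step left them, time stands still between calls to the robot, and variables do not carry over. Pictures are saved under pics/ and viewed, at most 10 in all, crops included, and the job is handed in when it is done.

Besides the shell and the picture viewer there is one more tool, called after "Call:" in YAML: its name, and indented under it one key for each argument. servo_tool: Moves the arm, as the interface text tells. Its arguments: {"type":"object","properties":{"steps":{"type":"array","items":{"type":"array"}}},"required":["steps"]}

```bash
mkdir -p pics; ls; python3 - <<'E'
from bench import r
import cv2,numpy as np
for n in("top","side"):
    im,d=r.get_image(n);cv2.imwrite(f"pics/{n}0.png",im);np.save(f"pics/{n}0.npy",d)
    m=r.camera_model(n);print(n,{k:np.round(v,4).tolist() for k,v in m.items()})
s=r.observe();print(s,r.grasp_offset)
E
```

```text
pics
top {'fx': 527.4249, 'fy': 527.4249, 'cx': 306.8197, 'cy': 240.5135, 'T': [[-0.0146, -0.9985, 0.0523, 0.4989], [-0.9999, 0.015, 0.0065, -0.0409], [-0.0072, -0.0522, -0.9986, 1.1963], [0.0, 0.0, 0.0, 1.0]]}
side {'fx': 504.6525, 'fy': 504.6525, 'cx': 318.2724, 'cy': 242.7021, 'T': [[-0.9848, -0.1073, 0.1365, 0.3912], [-0.1733, 0.659, -0.7319, 0.8273], [-0.0114, -0.7444, -0.6676, 0.8351], [0.0, 0.0, 0.0, 1.0]]}
{'time_s': 0.1, 'joint_pos': array([ 6.15601892e+01,  2.81596327e+01,  8.93458195e+01,  9.28906813e-04,
        6.25486272e+01, -6.04932469e+00]), 'dq': array([-0.04593459, -0.20827187, -0.07806412, -0.05483364,  0.01615484,
       -0.01281585]), 'effort': array([ 2.53993014e-03, -6.13624048e+01, -2.58605397e+01,  6.93832571e-02,
        4.69840458e-02, -4.57227975e-05]), 'tcp_pos': array([0.23793934, 0.5777149 , 0.21413658]), 'tool_rot': array([-1.79946308e+02, -6.51846716e-03,  1.57609082e+02]), 'wrist_force': array([-0.06865295, -0.54018358, -0.31504273]), 'torque': array([-0.01187008, -0.04556998, -0.01231179]), 'grasp_force': 0.0, 'gripper_width': 0.09494910841036894} 0.0188
```

View pics/top0.png

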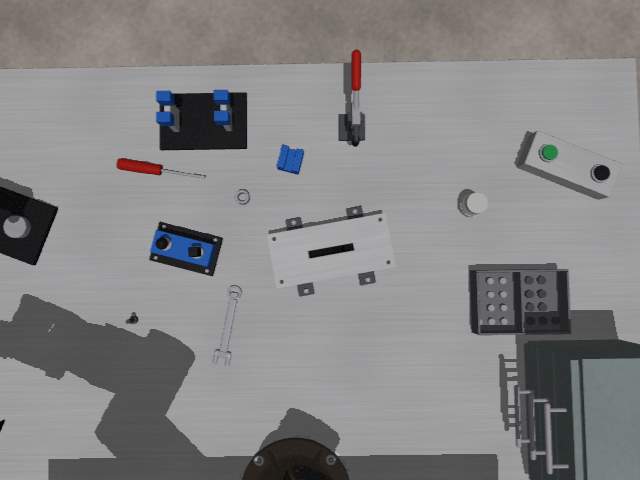

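View pics/side0.png

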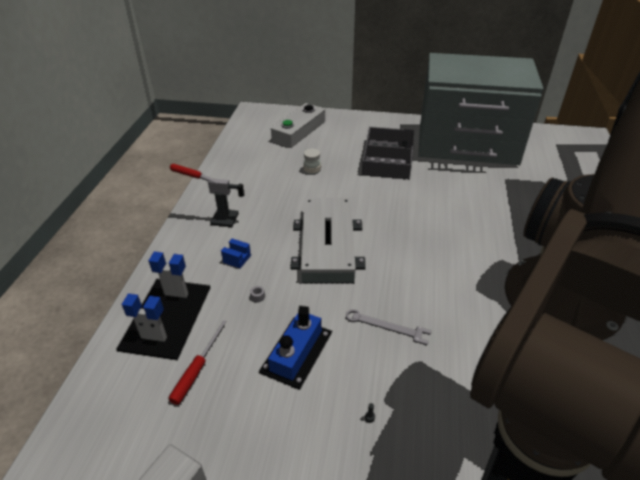

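The top view shows the lock pin (square grip) at about (196,251), the gauge pin at (163,243), and the slot from (308,255) to (354,246). The side view agrees: lock pin at (304,317), slot at (328,231).

```bash
cat > h.py <<'E'
from bench import r
import cv2,numpy as np
def ray(n,uv,z):
    m=r.camera_model(n);T=m["T"]
    d=T[:3,:3]@np.array([(uv[0]-m["cx"])/m["fx"],(uv[1]-m["cy"])/m["fy"],1]);o=T[:3,3]
    return o+d*(z-o[2])/d[2]
def proj(n,p):
    m=r.camera_model(n);T=m["T"];q=T[:3,:3].T@(np.asarray(p)-T[:3,3])
    return np.array([m["fx"]*q[0]/q[2]+m["cx"],m["fy"]*q[1]/q[2]+m["cy"]])
def rect(n,mask,roi,z):
    x0,y0,x1,y1=roi;k=np.zeros_like(mask);k[y0:y1,x0:x1]=mask[y0:y1,x0:x1]
    c=max(cv2.findContours(k,cv2.RETR_EXTERNAL,cv2.CHAIN_APPROX_NONE)[0],key=cv2.contourArea)
    b=cv2.boxPoints(cv2.minAreaRect(c));P=np.array([ray(n,p,z) for p in b])[:,:2]
    e=[P[1]-P[0],P[2]-P[1]];L=[np.linalg.norm(v) for v in e];a=e[int(np.argmax(L))]
    print(n,"c",np.round(P.mean(0),4),"px",b.mean(0).round(1),"size",np.round(L,4),"ang",round(np.degrees(np.arctan2(a[1],a[0]))%180,2))
    return P.mean(0)
E
python3 - <<'E'
from h import *
t=cv2.imread("pics/top0.png");s=cv2.imread("pics/side0.png")
for n,im,st,sl,cv in(("top",t,(145,215,230,280),(300,236,362,262),(262,205,400,292)),("side",s,(255,300,335,390),(320,212,336,248),(290,190,365,285))):
    hsv=cv2.cvtColor(im,cv2.COLOR_BGR2HSV);g=im.max(2)
    blue=((hsv[...,1]>120)&(abs(hsv[...,0].astype(int)-112)<15)).astype(np.uint8)*255
    print("stand");rect(n,cv2.morphologyEx(blue,cv2.MORPH_CLOSE,np.ones((15,15))),st,.048)
    print("slot");rect(n,((g<90)*255).astype(np.uint8),sl,.046)
    print("grip@.093");rect(n,((g<45)*255).astype(np.uint8),(186,240,206,258) if n=="top" else (297,304,312,328),.093)
    print("knob@.075");
    if n=="top": rect(n,((g<60)*255).astype(np.uint8),(155,234,174,252),.08)
c=np.hstack([cv2.resize(t[215:300,140:240],None,fx=4,fy=4,interpolation=2),cv2.resize(t[215:300,290:390],None,fx=4,fy=4,interpolation=2)])
cv2.imwrite("pics/c1.png",c)
# elongated cover
g=t.max(2);
E
```

```text
stand
top c [0.5478 0.2365] px [183.2 247.6] size [0.055  0.1368] ang 75.14
slot
top c [ 0.5372 -0.0852] px [330.7 250.2] size [0.0984 0.016 ] ang 99.46
grip@.093
top c [0.5373 0.2019] px [194.5 251.5] size [0.0231 0.0189] ang 89.14
knob@.075
top c [0.5579 0.2749] px [161.5 242.5] size [0.0234 0.0234] ang 89.14
stand
side c [0.5451 0.2554] px [294.8 345.2] size [0.1603 0.0731] ang 76.7
slot
side c [ 0.537  -0.0844] px [328. 231.] size [0.0149 0.0961] ang 98.9
grip@.093
side c [0.5352 0.2228] px [303.2 315.9] size [0.0448 0.0204] ang 94.87
knob@.075
```

View pics/c1.png

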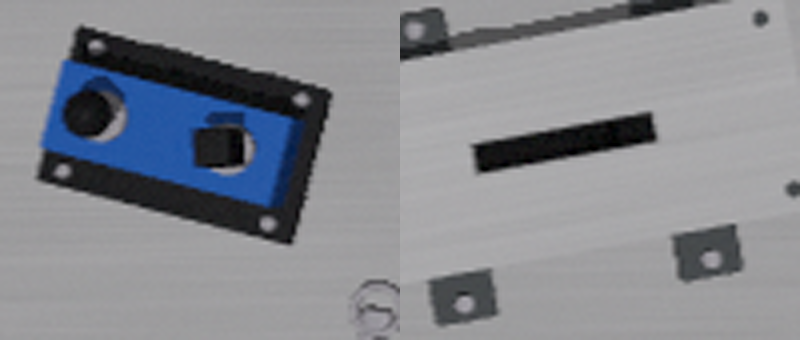

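The crop shows the square grip's top face centred near px (193.6,251.3), almost axis-aligned. The slot is a clean dark bar running at about 99°. I'll write a small helper that converts targets into tool-axis rows.

```bash
cat >> h.py <<'E'
from scipy.spatial.transform import Rotation as Ro
def plan(p,yaw,n,g):
    s=r.observe();R=Ro.from_euler("xyz",s["tool_rot"],degrees=True);p0=s["tcp_pos"]
    Rt=Ro.from_euler("xyz",[180,0,yaw],degrees=True);w=(R.inv()*Rt).as_rotvec()
    d=(np.asarray(p)-p0)/n;rows=[]
    for i in range(n):
        rows.append([np.round(R.inv().apply(d)*100,2).tolist(),np.round(np.degrees(w)/n,2).tolist(),g]);R=R*Ro.from_rotvec(w/n)
    for i in range(0,n,5):print(rows[i:i+5])
def st():
    s=r.observe();print(round(s["time_s"],2),np.round(s["tcp_pos"],4),np.round(s["tool_rot"],2),"F",np.round(s["wrist_force"],1),"M",np.round(s["torque"],2),round(s["gripper_width"],4),round(s["grasp_force"],1))
E
python3 -c "
from h import *
print(ray('top',(193.6,251.3),.093)); plan([.537,.2037,.17],180,10,.47)"
```

```text
[0.53769473 0.20380272 0.093     ]
[[[-4.19, -2.32, 0.44], [-0.01, -0.0, -2.24], 0.47], [[-4.1, -2.48, 0.44], [-0.01, -0.0, -2.24], 0.47], [[-4.0, -2.64, 0.44], [-0.01, -0.0, -2.24], 0.47], [[-3.89, -2.79, 0.44], [-0.01, -0.0, -2.24], 0.47], [[-3.78, -2.94, 0.44], [-0.01, -0.0, -2.24], 0.47]]
[[[-3.66, -3.09, 0.44], [-0.01, -0.0, -2.24], 0.47], [[-3.54, -3.23, 0.44], [-0.01, -0.0, -2.24], 0.47], [[-3.41, -3.36, 0.44], [-0.01, -0.0, -2.24], 0.47], [[-3.27, -3.5, 0.44], [-0.01, -0.0, -2.24], 0.47], [[-3.13, -3.62, 0.44], [-0.01, -0.0, -2.24], 0.47]]
```

Call:
servo_tool:
  steps:
    - [[-4.2,-2.3,0.4],[0,0,-2.2],0.47]
    - [[-4.1,-2.5,0.4],[0,0,-2.2],0.47]
    - [[-4.0,-2.6,0.4],[0,0,-2.2],0.47]
    - [[-3.9,-2.8,0.4],[0,0,-2.2],0.47]
    - [[-3.8,-2.9,0.4],[0,0,-2.2],0.47]

```text
time_s: 0.72
tcp_pos: [0.3887, 0.3899, 0.1944]
tool_rot: [-180.0, -0.0, 168.7]
wrist_force: [0.6, 0.4, 0.7]
gripper_width: 0.0524
grasp_force: 0.0
```

Call:
servo_tool:
  steps:
    - [[-3.7,-3.1,0.4],[0,0,-2.2],0.47]
    - [[-3.5,-3.2,0.4],[0,0,-2.2],0.47]
    - [[-3.4,-3.4,0.4],[0,0,-2.2],0.47]
    - [[-3.3,-3.5,0.4],[0,0,-2.2],0.47]
    - [[-3.1,-3.6,0.4],[0,0,-2.2],0.47]

```text
time_s: 1.35
tcp_pos: [0.5373, 0.2021, 0.1743]
tool_rot: [180.0, -0.0, 179.7]
wrist_force: [0.4, -0.1, -0.0]
gripper_width: 0.0502
grasp_force: 0.0
```

Call:
servo_tool:
  steps:
    - [[0,0,0],[0,0,0],0.47]
    - [[0,0,0],[0,0,0],0.47]

```text
time_s: 1.6
tcp_pos: [0.5361, 0.2036, 0.1744]
tool_rot: [180.0, -0.0, 179.6]
wrist_force: [-0.2, 0.1, 0.0]
gripper_width: 0.0501
grasp_force: 0.0
```

```bash
python3 -c "
from h import *
st(); plan([.5377,.2038,.0555],180,5,.47)"
```

```text
1.6 [0.5361 0.2036 0.1744] [ 1.7999e+02 -4.0000e-02  1.7956e+02] F [-0.2  0.1  0. ] M [0.12 0.06 0.01] 0.0501 0.0
[[[-0.03, 0.0, 2.38], [0.0, -0.01, -0.09], 0.47], [[-0.03, 0.0, 2.38], [0.0, -0.01, -0.09], 0.47], [[-0.03, 0.0, 2.38], [0.0, -0.01, -0.09], 0.47], [[-0.03, 0.0, 2.38], [0.0, -0.01, -0.09], 0.47], [[-0.03, 0.0, 2.38], [0.0, -0.01, -0.09], 0.47]]
```

Call:
servo_tool:
  steps:
    - [[-0.15,0,3.5],[0,0,0],0.47]
    - [[0,0,3.5],[0,0,0],0.47]
    - [[0,0,2.5],[0,0,0],0.47]
    - [[0,0,1.6],[0,0,0],0.47]
    - [[0,0,0.8],[0,0,0],0.47]

```text
time_s: 2.22
tcp_pos: [0.5377, 0.2041, 0.0552]
tool_rot: [180.0, -0.0, 179.7]
wrist_force: [-0.3, 0.1, 0.5]
gripper_width: 0.0505
grasp_force: 0.0
```

Call:
servo_tool:
  steps:
    - [[0,0,0],[0,0,0],0.47]
    - [[0,0,0],[0,0,0],0.9]
    - [[0,0,0],[0,0,0],0.9]
    - [[0,0,0],[0,0,0],0.9]
    - [[0,0,0],[0,0,0],0.9]

```text
time_s: 2.85
tcp_pos: [0.5383, 0.2042, 0.056]
tool_rot: [179.9, 0.1, 179.6]
wrist_force: [0.3, 4.2, 3.3]
gripper_width: 0.02
grasp_force: 30.0
```

```bash
python3 -c "
from h import *
st()"
```

```text
2.85 [0.5383 0.2042 0.056 ] [1.7992e+02 6.0000e-02 1.7957e+02] F [0.3 4.2 3.3] M [ 0.83 -0.05 -0.06] 0.02 30.0
```

Call:
servo_tool:
  steps:
    - [[0,0,-0.5],[0,0,0],0.9]
    - [[0,0,-1],[0,0,0],0.9]
    - [[0,0,-1.6],[0,0,0],0.9]
    - [[0,0,-2],[0,0,0],0.9]
    - [[0,0,-1.5],[0,0,0],0.9]

```text
time_s: 3.48
tcp_pos: [0.538, 0.2034, 0.1226]
tool_rot: [180.0, 0.0, 179.6]
wrist_force: [0.5, 0.2, -2.1]
gripper_width: 0.02
grasp_force: 30.0
```

```bash
python3 -c "
from h import *
st(); plan([.5302,-.0437,.12],189.3,7,.9)"
```

```text
3.48 [0.538  0.2034 0.1226] [1.8000e+02 2.0000e-02 1.7961e+02] F [ 0.5  0.2 -2.1] M [0.03 0.02 0.03] 0.02 30.0
[[[0.09, -3.53, 0.04], [0.0, 0.0, -1.38], 0.9], [[0.17, -3.53, 0.04], [0.0, 0.0, -1.38], 0.9], [[0.26, -3.52, 0.04], [0.0, 0.0, -1.38], 0.9], [[0.34, -3.52, 0.04], [0.0, 0.0, -1.38], 0.9], [[0.43, -3.51, 0.04], [0.0, 0.0, -1.38], 0.9]]
[[[0.51, -3.49, 0.04], [0.0, 0.0, -1.38], 0.9], [[0.6, -3.48, 0.04], [0.0, 0.0, -1.38], 0.9]]
```

Call:
servo_tool:
  steps:
    - [[0.1,-3.5,0],[0,0,-1.4],0.9]
    - [[0.2,-3.5,0],[0,0,-1.4],0.9]
    - [[0.3,-3.5,0],[0,0,-1.4],0.9]
    - [[0.3,-3.5,0],[0,0,-1.4],0.9]
    - [[0.4,-3.5,0],[0,0,-1.4],0.9]

```text
time_s: 4.1
tcp_pos: [0.5322, 0.0268, 0.1219]
tool_rot: [-180.0, 0.0, -173.3]
wrist_force: [0.5, -0.7, -1.4]
gripper_width: 0.02
grasp_force: 30.0
```

Call:
servo_tool:
  steps:
    - [[0.5,-3.5,0.5],[0,0,-1.4],0.9]
    - [[0.6,-3.5,0.5],[0,0,-1.4],0.9]
    - [[0,0,0.5],[0,0,0],0.9]
    - [[0,0,0.5],[0,0,0],0.9]
    - [[0,0,0],[0,0,0],0.9]

```text
time_s: 4.72
tcp_pos: [0.5302, -0.0419, 0.1013]
tool_rot: [180.0, -0.0, -170.5]
wrist_force: [0.4, 0.1, -0.8]
gripper_width: 0.0195
grasp_force: 30.0
```

```bash
python3 - <<'E'
from h import *
st();s=r.observe()
f=s["tcp_pos"]-[0,0,.0422];print("foot~",f)
ims=[]
for n in("top","side"):
    im,d=r.get_image(n);cv2.imwrite(f"pics/{n}1.png",im)
    u=proj(n,f);print(n,u,proj(n,[.5302,-.0437,.046]))
    x,y=int(u[0])-33,int(u[1])-50
    ims.append(cv2.resize(im[y:y+100,x:x+66],None,fx=6,fy=6,interpolation=2));print(x,y)
cv2.imwrite("pics/c2.png",np.hstack(ims))
E
```

```text
4.72 [ 0.5302 -0.0419  0.1013] [ 1.7998e+02 -3.0000e-02 -1.7055e+02] F [ 0.4  0.1 -0.8] M [ 0.01 -0.01 -0.05] 0.0195 30.0
foot~ [ 0.53023952 -0.04191962  0.05914962]
top [310.8806915  253.56239599] [311.69443295 253.73443682]
277 203
side [327.98659949 238.33893248] [328.11614889 242.0521212 ]
294 188
```

View pics/c2.png

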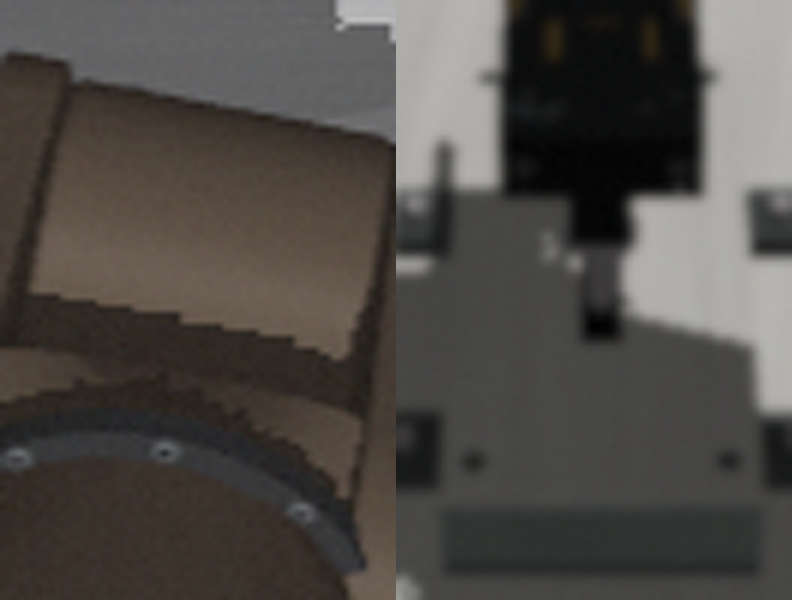

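The top view is blocked by the arm. In the side crop the shank (x≈328.4) sits over the slot's end (x≈328.2), so they are aligned to within about 0.5 mm. Next I'll lower the foot into the slot.

Call:
servo_tool:
  steps:
    - [[0,-0.3,0.4],[0,0,0],0.9]
    - [[0,0,0.5],[0,0,0],0.9]
    - [[0,0,0.4],[0,0,0],0.9]
    - [[0,0,0.3],[0,0,0],0.9]
    - [[0,0,0.3],[0,0,0],0.9]

```text
time_s: 5.45
tcp_pos: [0.5309, -0.0457, 0.0824]
tool_rot: [180.0, -0.0, -170.6]
wrist_force: [-1.1, -0.1, -1.3]
gripper_width: 0.0197
grasp_force: 30.0
```

```bash
python3 -c "
from h import *
st()"
```

```text
5.45 [ 0.5309 -0.0457  0.0824] [ 179.99   -0.   -170.59] F [-1.1 -0.1 -1.3] M [ 0.01  0.03 -0.03] 0.0197 30.0
```

Call:
servo_tool:
  steps:
    - [[0,0,0.3],[0,0,0],0.9]
    - [[0,0,0.3],[0,0,0],0.9]
    - [[0,0,0.2],[0,0,0],0.9]
    - [[0,0,0.1],[0,0,0],0.9]
    - [[0,0,0],[0,0,0],0.9]

```text
time_s: 6.08
tcp_pos: [0.5309, -0.0457, 0.0736]
tool_rot: [180.0, 0.0, -170.6]
wrist_force: [-0.0, -0.3, -1.3]
gripper_width: 0.0198
grasp_force: 30.0
```

Call:
servo_tool:
  steps:
    - [[0,0,0.05],[0,0,0],0.9]
    - [[0,0,0.05],[0,0,0],0.9]
    - [[0,0,0.05],[0,0,0],0.9]
    - [[0,0,0],[0,0,0],0.9]

```text
time_s: 6.58
tcp_pos: [0.5309, -0.0458, 0.0721]
tool_rot: [180.0, -0.0, -170.6]
wrist_force: [0.5, -0.1, -1.7]
gripper_width: 0.0198
grasp_force: 30.0
```

Call:
servo_tool:
  steps:
    - [[0,0,0.04],[0,0,0],0.9]
    - [[0,0,0.04],[0,0,0],0.9]
    - [[0,0,0],[0,0,0],0.9]

```text
time_s: 6.95
tcp_pos: [0.531, -0.0457, 0.0719]
tool_rot: [-180.0, 0.0, -170.6]
wrist_force: [-1.6, 0.9, 6.9]
gripper_width: 0.02
grasp_force: 30.0
```

Call:
servo_tool:
  steps:
    - [[0,-0.1,0],[0,0,0],0.9]
    - [[0,-0.1,0],[0,0,0],0.9]
    - [[0,-0.1,0],[0,0,0],0.9]
    - [[0,-0.1,0],[0,0,0],0.9]
    - [[0,-0.1,0],[0,0,0],0.9]

```text
time_s: 7.58
tcp_pos: [0.5318, -0.0501, 0.0719]
tool_rot: [180.0, 0.0, -170.6]
wrist_force: [-1.6, 4.4, 7.4]
gripper_width: 0.0198
grasp_force: 30.0
```

Call:
servo_tool:
  steps:
    - [[0,-0.12,0],[0,0,0],0.9]
    - [[0,-0.12,0],[0,0,0],0.9]
    - [[0,-0.12,0],[0,0,0],0.9]
    - [[0,-0.12,0],[0,0,0],0.9]
    - [[0,-0.12,0],[0,0,0],0.9]

```text
time_s: 8.2
tcp_pos: [0.5328, -0.056, 0.0719]
tool_rot: [180.0, 0.0, -170.6]
wrist_force: [-0.9, 6.4, 7.0]
gripper_width: 0.0202
grasp_force: 30.0
```

Call:
servo_tool:
  steps:
    - [[0,-0.12,0],[0,0,0],0.9]
    - [[0,-0.12,0],[0,0,0],0.9]
    - [[0,-0.12,0],[0,0,0],0.9]
    - [[0,-0.12,0],[0,0,0],0.9]
    - [[0,-0.12,0],[0,0,0],0.9]

```text
time_s: 8.82
tcp_pos: [0.5338, -0.0619, 0.0719]
tool_rot: [180.0, 0.0, -170.6]
wrist_force: [-0.3, 5.1, 7.3]
gripper_width: 0.0204
grasp_force: 30.0
```

Call:
servo_tool:
  steps:
    - [[0,-0.12,0],[0,0,0],0.9]
    - [[0,-0.12,0],[0,0,0],0.9]
    - [[0,-0.12,0],[0,0,0],0.9]
    - [[0,-0.12,0],[0,0,0],0.9]
    - [[0,-0.12,0],[0,0,0],0.9]

```text
time_s: 9.45
tcp_pos: [0.5348, -0.0678, 0.0719]
tool_rot: [180.0, 0.0, -170.6]
wrist_force: [-0.3, 5.7, 7.6]
gripper_width: 0.02
grasp_force: 30.0
```

Call:
servo_tool:
  steps:
    - [[0,-0.12,0],[0,0,0],0.9]
    - [[0,-0.12,0],[0,0,0],0.9]
    - [[0,-0.12,0],[0,0,0],0.9]
    - [[0,-0.12,0],[0,0,0],0.9]
    - [[0,-0.12,0],[0,0,0],0.9]

```text
time_s: 10.07
tcp_pos: [0.5357, -0.0738, 0.0719]
tool_rot: [180.0, 0.0, -170.6]
wrist_force: [-0.5, 5.3, 7.1]
gripper_width: 0.0196
grasp_force: 30.0
```

Call:
servo_tool:
  steps:
    - [[0,-0.12,0],[0,0,0],0.9]
    - [[0,-0.12,0],[0,0,0],0.9]
    - [[0,-0.12,0],[0,0,0],0.9]
    - [[0,-0.12,0],[0,0,0],0.9]
    - [[0,-0.12,0],[0,0,0],0.9]

```text
time_s: 10.7
tcp_pos: [0.5367, -0.0797, 0.0719]
tool_rot: [180.0, 0.0, -170.6]
wrist_force: [-1.0, 5.6, 7.6]
gripper_width: 0.02
grasp_force: 30.0
```

Call:
servo_tool:
  steps:
    - [[0,-0.12,0],[0,0,0],0.9]
    - [[0,-0.12,0],[0,0,0],0.9]
    - [[0,-0.12,0],[0,0,0],0.9]
    - [[0,-0.12,0],[0,0,0],0.9]
    - [[0,-0.12,0],[0,0,0],0.9]

```text
time_s: 11.32
tcp_pos: [0.5377, -0.0856, 0.0719]
tool_rot: [180.0, 0.0, -170.6]
wrist_force: [-1.2, 5.3, 7.1]
gripper_width: 0.0199
grasp_force: 30.0
```

Call:
servo_tool:
  steps:
    - [[0,-0.12,0],[0,0,0],0.9]
    - [[0,-0.12,0],[0,0,0],0.9]
    - [[0,-0.12,0],[0,0,0],0.9]
    - [[0,-0.12,0],[0,0,0],0.9]
    - [[0,-0.12,0],[0,0,0],0.9]

```text
time_s: 11.95
tcp_pos: [0.5387, -0.0915, 0.0719]
tool_rot: [180.0, 0.0, -170.6]
wrist_force: [-0.0, 5.9, 7.5]
gripper_width: 0.0201
grasp_force: 30.0
```

Call:
servo_tool:
  steps:
    - [[0,-0.12,0],[0,0,0],0.9]
    - [[0,-0.12,0],[0,0,0],0.9]
    - [[0,-0.12,0],[0,0,0],0.9]
    - [[0,-0.12,0],[0,0,0],0.9]
    - [[0,-0.12,0],[0,0,0],0.9]

```text
time_s: 12.58
tcp_pos: [0.5396, -0.0974, 0.0719]
tool_rot: [180.0, 0.0, -170.6]
wrist_force: [-0.1, 5.2, 7.2]
gripper_width: 0.0204
grasp_force: 30.0
```

Call:
servo_tool:
  steps:
    - [[0,-0.12,0],[0,0,0],0.9]
    - [[0,-0.12,0],[0,0,0],0.9]
    - [[0,-0.12,0],[0,0,0],0.9]
    - [[0,-0.12,0],[0,0,0],0.9]
    - [[0,-0.12,0],[0,0,0],0.9]

```text
time_s: 13.2
tcp_pos: [0.5406, -0.1035, 0.0717]
tool_rot: [180.0, 0.0, -170.6]
wrist_force: [-0.3, 4.8, 5.0]
gripper_width: 0.0197
grasp_force: 30.0
```

Call:
servo_tool:
  steps:
    - [[0,-0.07,0],[0,0,0],0.9]
    - [[0,-0.07,0],[0,0,0],0.9]
    - [[0,0,0],[0,0,0],0.9]

```text
time_s: 13.58
tcp_pos: [0.5408, -0.1056, 0.0711]
tool_rot: [-180.0, 0.0, -170.6]
wrist_force: [0.3, -0.8, -0.3]
gripper_width: 0.0201
grasp_force: 30.0
```

It has dropped in, with the normal force gone and z lower. I'll ease it down gently and watch the side forces.

Call:
servo_tool:
  steps:
    - [[0,0,0.05],[0,0,0],0.9]
    - [[0,0,0.05],[0,0,0],0.9]
    - [[0,0,0.05],[0,0,0],0.9]
    - [[0,0,0],[0,0,0],0.9]

```text
time_s: 14.08
tcp_pos: [0.5411, -0.1057, 0.0701]
tool_rot: [-180.0, 0.0, -170.6]
wrist_force: [-0.6, -2.8, 4.3]
gripper_width: 0.0201
grasp_force: 30.0
```

```bash
python3 -c "
from h import *
st()"
```

```text
14.07 [ 0.5411 -0.1057  0.0701] [-1.7996e+02  4.0000e-02 -1.7059e+02] F [-0.6 -2.8  4.3] M [-0.61  0.04  0.01] 0.0201 30.0
```

Call:
servo_tool:
  steps:
    - [[0,-0.08,0],[0,0,0],0.9]
    - [[0,-0.08,0],[0,0,0],0.9]
    - [[0,0,0.05],[0,0,0],0.9]
    - [[0,0,0.05],[0,0,0],0.9]
    - [[0,0,0],[0,0,0],0.9]

```text
time_s: 14.7
tcp_pos: [0.5411, -0.107, 0.0687]
tool_rot: [-180.0, 0.0, -170.6]
wrist_force: [1.8, -2.0, -1.3]
gripper_width: 0.0198
grasp_force: 30.0
```

```bash
python3 -c "
from h import *
st()"
```

```text
14.7 [ 0.5411 -0.107   0.0687] [-1.7999e+02  1.0000e-02 -1.7059e+02] F [ 1.8 -2.  -1.3] M [-0.42 -0.2   0.02] 0.0198 30.0
```

Call:
servo_tool:
  steps:
    - [[-0.03,-0.06,0],[0,0,0],0.9]
    - [[0,0,0.08],[0,0,0],0.9]
    - [[0,0,0.1],[0,0,0],0.9]
    - [[0,0,0.1],[0,0,0],0.9]
    - [[0,0,0],[0,0,0],0.9]

```text
time_s: 15.32
tcp_pos: [0.5413, -0.1074, 0.0659]
tool_rot: [180.0, -0.0, -170.6]
wrist_force: [0.9, 0.4, -1.0]
gripper_width: 0.0193
grasp_force: 30.0
```

```bash
python3 -c "
from h import *
st()"
```

```text
15.32 [ 0.5413 -0.1074  0.0659] [ 1.7998e+02 -1.0000e-02 -1.7059e+02] F [ 0.9  0.4 -1. ] M [-0.   -0.02  0.03] 0.0193 30.0
```

Moving freely. The pin is home when TCP z is about 0.054.

Call:
servo_tool:
  steps:
    - [[0,0,0.1],[0,0,0],0.9]
    - [[0,0,0.15],[0,0,0],0.9]
    - [[0,0,0.15],[0,0,0],0.9]
    - [[0,0,0.1],[0,0,0],0.9]
    - [[0,0,0],[0,0,0],0.9]

```text
time_s: 15.95
tcp_pos: [0.5414, -0.1074, 0.0609]
tool_rot: [180.0, -0.0, -170.6]
wrist_force: [-0.2, -0.4, -1.0]
gripper_width: 0.0198
grasp_force: 30.0
```

Call:
servo_tool:
  steps:
    - [[0,0,0.15],[0,0,0],0.9]
    - [[0,0,0.15],[0,0,0],0.9]
    - [[0,0,0.15],[0,0,0],0.9]
    - [[0,0,0.1],[0,0,0],0.9]
    - [[0,0,0],[0,0,0],0.9]

```text
time_s: 16.58
tcp_pos: [0.5414, -0.1075, 0.0554]
tool_rot: [180.0, -0.0, -170.6]
wrist_force: [-0.6, -0.2, -1.1]
gripper_width: 0.02
grasp_force: 30.0
```

Call:
servo_tool:
  steps:
    - [[0,0,0.04],[0,0,0],0.9]
    - [[0,0,0.04],[0,0,0],0.9]
    - [[0,0,0.04],[0,0,0],0.9]
    - [[0,0,0.04],[0,0,0],0.9]
    - [[0,0,0],[0,0,0],0.9]

```text
time_s: 17.2
tcp_pos: [0.5414, -0.1074, 0.054]
tool_rot: [180.0, 0.0, -170.6]
wrist_force: [-0.8, 0.5, -0.0]
gripper_width: 0.0197
grasp_force: 30.0
```

Call:
servo_tool:
  steps:
    - [[0,0,0.03],[0,0,0],0.9]
    - [[0,0,0.03],[0,0,0],0.9]
    - [[0,0,0],[0,0,0],0.9]

```text
time_s: 17.58
tcp_pos: [0.5415, -0.1075, 0.054]
tool_rot: [-180.0, 0.0, -170.6]
wrist_force: [-2.0, 1.2, 9.1]
gripper_width: 0.0199
grasp_force: 30.0
```

```bash
python3 -c "
from h import *
st()"
```

```text
17.57 [ 0.5415 -0.1075  0.054 ] [-1.7999e+02  3.0000e-02 -1.7059e+02] F [-2.   1.2  9.1] M [0.15 0.53 0.02] 0.0199 30.0
```

The collar is seated: z is 0.054 as predicted, with 9 N contact. I'll relieve the load, open the gripper and retreat.

Call:
servo_tool:
  steps:
    - [[0,0,-0.06],[0,0,0],0.9]
    - [[0,0,0],[0,0,0],0.5]
    - [[0,0,0],[0,0,0],0.5]
    - [[0,0,0],[0,0,0],0.5]
    - [[0,0,0],[0,0,0],0.5]

```text
time_s: 18.2
tcp_pos: [0.5414, -0.1074, 0.0539]
tool_rot: [180.0, 0.0, -170.6]
wrist_force: [-0.2, 0.5, -0.4]
gripper_width: 0.0469
grasp_force: 0.0
```

Call:
servo_tool:
  steps:
    - [[0,0,-0.5],[0,0,0],0.5]
    - [[0,0,-1.5],[0,0,0],0.5]
    - [[0,0,-3],[0,0,0],0.5]
    - [[0,0,-4],[0,0,0],0.5]
    - [[0,0,-3],[0,0,0],0.5]

```text
time_s: 18.82
tcp_pos: [0.5416, -0.1075, 0.1766]
tool_rot: [-180.0, 0.1, -170.6]
wrist_force: [0.7, -0.4, 0.3]
gripper_width: 0.0479
grasp_force: 0.0
```

Call:
servo_tool:
  steps:
    - [[0,5,0],[0,0,0],0.5]
    - [[0,5,0],[0,0,0],0.5]
    - [[0,5,0],[0,0,0],0.5]
    - [[0,4,0],[0,0,0],0.5]
    - [[0,0,0],[0,0,0],0.5]

```text
time_s: 19.45
tcp_pos: [0.5099, 0.082, 0.1751]
tool_rot: [180.0, 0.1, -170.4]
wrist_force: [0.3, -0.1, 0.7]
gripper_width: 0.0475
grasp_force: 0.0
```

```bash
python3 - <<'E'
from h import *
st()
a=[]
for n,(x,y) in (("top",(240,190)),("side",(250,170))):
    im,d=r.get_image(n);a.append(cv2.resize(im[y:y+130,x:x+130],None,fx=3,fy=3,interpolation=2))
cv2.imwrite("pics/c3.png",np.hstack(a))
E
```

```text
19.45 [0.5099 0.082  0.1751] [ 1.8000e+02  6.0000e-02 -1.7041e+02] F [ 0.3 -0.1  0.7] M [-0.   -0.01  0.01] 0.0475 0.0
```

View pics/c3.png

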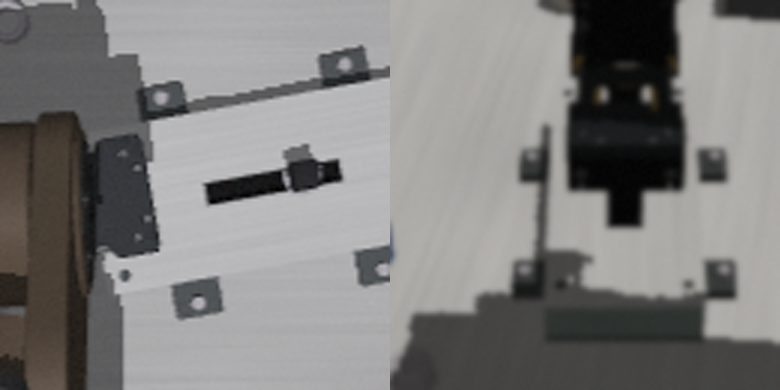

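The top view shows the pin upright in the slot at about px (341,249), with its collar flat on the cover and the gripper well clear. Handing in.

```bash
python3 -c "
from bench import r
print(r.hand_in())"
```

```text
the job is handed in; nothing more can be done
None
```

The lock pin is in the hidden socket with its collar down on the cover and the gripper clear of it, and I handed the job in at about 19.5 s; pressing stayed under about 10 N, and no result came back from the judging.

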